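# Charge the wax cracker and hold its tensioner back

### The arm

A 6-joint arm with a two-finger parallel gripper is mounted at the origin on the work surface. World frame = base frame: x ahead of the robot, y to its left, z up, the work surface at z = 0. Lengths are in m, angles in rad, forces in N, time in s.
With the tool pointing down it reaches from about 0.425 to 0.95 m from the base axis. Payload 14.7 kg.
Tool frame: the origin (TCP) lies at the very end of the fingers, on their centre line; the grasp point (between the pads) lies 19 mm behind it; z points along the fingers, y is the line along which they close (so a half turn about z gives the same grasp; the last joint's range is limited). The gripper opens to 85 mm and grips with 20 to 120 N. Pads are 22 mm wide; open, the fingers measure 114 mm over their backs; the gripper's body (76 mm by 85 mm) begins 54 mm behind the grasp point. The pads swing forward as they close: fully open they stand 13 mm farther back than shut.
Start: joints at [-1.249, 0.48, 1.596, -0, 1.065, -0.047], TCP at [0.234, -0.606, 0.231] pointing down, gripper open.
Joint ranges: [-2.75, 2.75], [-0.82, 2.05], [0.23, 2.67], [-1.56, 4.7], [0.09, 2.69], [-2.92, 2.92]. Speed limits (rad/s): [1.89, 1.89, 2.39, 3.01, 3.01, 3.01].

### API

Orientations are given as a unit quaternion [x, y, z, w].
In Python, from plant import manip gives the robot as it stands. The module is installed in compiled form; this text tells all that it offers.
- The arm moves only by the shell command python3 -m crank 'ROWS'. ROWS is a JSON object whose one key "targets" holds a list of rows, each a list of 5 numbers: the shift along the world's x, y, z in units of 40 mm (1.0 is 40 mm), then the turn about the world's z in rad, then the finger opening in mm, from 0 to 85.4. A call has 1 to 10 rows; each row shifts and turns the commanded pose from where the row before left it; what a row does not reach is not made up. A row lasts 1/10 s, in which the tool goes at most 50 mm and 8.59 degrees, less where a joint would pass 70% of its speed; a pose out of reach is approached as far as the arm can. A call is refused whole if a number of a shift passes 1 or a number of a turn 0.15, either way. A call with a gripper value outside its range is refused whole. The fingers move at their own pace and stop on an object; the grip force is fixed at half the most. Time passes only in rows, so rows that do not move let the fingers close. It gives the time, the measured TCP pose, the force, the opening and the grip force at its end, in the units of the state.
- manip.get_state(): the state, without advancing time (a new reading comes with each control period).
- manip.get_image(name): name is "scene" or "top" or "wrist"; returns a dict with "image" (480x640x3 uint8, red, green, blue), "depth" (480x640 float32, m along the optical axis (not along the pixel's ray), 0 where there is no reading), "K" (3x3 intrinsics, pixels), "R" (3x3) and "t" (3): a world point X has camera coordinates R X + t. Camera axes: x right, y down, z forward; pixel columns grow to the right and rows downward; lengths in m; the calibration is good to about 2 mm. A picture is of the moment at which its call begins.
- manip.hand_in(): hands the job in; it is judged then, once.
The state is a dict: "time": time; "qpos": joint angles; "joint_velocities": joint speeds; "joint_efforts": joint torques, N m; "position": TCP position; "eef_rot": TCP orientation; "wrist_force": force on the tool from outside, world axes, zero at the start; "ft_torque": the same for the moment, N m; "width": finger opening in m; "grip_force": force on a finger pad.
Only numpy, scipy, OpenCV 4.12 (cv2) and the standard library are available. Lean on these libraries where they do the work, as an engineer would, in place of code of your own. Each camera call takes 0.05 s, during which the arm holds its last target. There are 200 camera calls.

### The job

Charge the wax cracker: pick up the scoop tray by its handle, tip all four wax chunks off its open end into the hopper, and stand the empty tray upright on the bench again. Then push the sprung tensioner arm back (its upright end plate is there to push on), past the ratchet click and on to its stop, and finish while still holding it compressed there: do not let go. Leave the other things on the bench alone.

Things in the scene. Friction and masses are not known exactly. Their poses are not given: they have to be found in the camera images.
- machine: The wax cracker, fixed, grey steel; origin on the bench top, at yaw 0 x points away from the robot, y left. Right: square steel hopper 180 mm wide outside, centred at y = -80 mm, rim 110 mm high, two dark rolls in its bottom. Left: low deck (x +-100, y 10 to 230 mm, top 30 mm high) carrying the tensioner arm. Behind the hopper a motor 87 mm high (x 90 to 180 mm).
- hopper_mouth (a point): Centre of the hopper's mouth, at rim height 110 mm over the bench; axes are those of the machine. The mouth is 168 x 168 mm inside, walls 6 mm thick, about 68 mm deep down to the top of the rolls.
- pivot (a point): On the upright pivot axis of the tensioner arm, 60 mm over the bench; machine's axes. The arm carries a black idler roller midway and, at its hub, a toothed disc. Once clicked, the arm, if let go, springs back and is caught at about 0.50 rad: more than this takes a steady push.
- swing (a joint): Angle of the sprung arm about its upright pivot, rad. 0 = rest: it points to the machine's +y, leaning 0.40 rad to -x. It grows as the free end is pushed towards +x (clockwise from above), to the stop at 0.75. The pawl rides up the tooth from about 0.2 and clicks down behind it at about 0.50. The push plate takes about 6 N at 0, 13 N at the stop, a few N more just before the click.
- pawl (a joint): Angle of the small dark pawl behind the arm's hub, rad: 0 = down (resting before the tooth or dropped behind it), about 0.1 to 0.15 when lifted by the tooth.
- tensioner: The sprung tensioner arm: steel bar 18 mm wide, 46 to 58 mm over the bench, along its own +y from the pivot; origin on the pivot axis 30 mm over the bench. On its free end, 120 mm from the pivot, stands a flat push plate: 10 mm thick (x), 50 mm wide along the arm, 58 to 113 mm over the bench. Its x is the direction of the push. Push with the fingertips, near its top.
- plate_face (a point): Middle of the face of the push plate to be pushed (its robot side), 100 mm over the bench, the space before it free; axes are those of the tensioner arm.
- tray: Loose scoop tray of plain aluminium, 140 mm long (x), 114 mm wide (y), 0.25 kg; origin at the middle of its underside; 3 mm floor, 28 mm high walls at the back and sides; the end at +x (nose) is open. It hangs nearly balanced from its handle bar. The smooth chunks start to slide when the nose is tipped down 15 to 22 degrees; 40 to 45 degrees empties it.
- tray_handle (a point): Centre of the tray's square 12 x 12 mm handle bar, 90 mm above the tray's underside; the bar spans the tray along its y above its middle, on two legs (122 mm over all). Axes are those of the tray.
- chunk0: One of four alike cream-coloured wax chunks, rounded blocks 34 x 30 x 24 mm, about 24 g, lying on the tray; origin at the middle of its underside.
- chunk1: One of four alike cream-coloured wax chunks, rounded blocks 34 x 30 x 24 mm, about 24 g, lying on the tray; origin at the middle of its underside.
- chunk2: One of four alike cream-coloured wax chunks, rounded blocks 34 x 30 x 24 mm, about 24 g, lying on the tray; origin at the middle of its underside.
- chunk3: One of four alike cream-coloured wax chunks, rounded blocks 34 x 30 x 24 mm, about 24 g, lying on the tray; origin at the middle of its underside.
- tin_a: Bystander: ribbed steel tin with a cardboard roll in it, 74 mm wide, 100 mm high, its cardboard wick 14 mm more; origin under its centre.
- tin_b: Bystander: a tin like tin_a.
- tin_c: Bystander: a tin like tin_a.
- kettle: Bystander: dark red enamel kettle, 156 mm wide, 205 mm high with its handle; origin under its centre.
- bottle: Bystander: clear plastic bottle, 64 mm wide, 200 mm high; origin under its centre.
- brush: Bystander: brush 200 mm long, lying flat.
- wrench: Bystander: wrench 180 mm long, lying flat.

How it is judged:
By the outcome, as a careful person would: the job done as asked, in the order asked, and still so for the second after the job is handed in, while the arm keeps its last pose, push and grip.
It also fails if it takes over 72 s, if anything falls off the work surface, if the arm or the gripper's body presses on something with over 40 N, if the wrist force passes 120 N, or if a joint passes its speed limit or range.

## Working session

There is one attempt and no reset: what is moved stays moved. The work goes in short steps, Python scripts to look and compute and a shell command to move; the robot and the scene stay as the last step left them, time stands still between calls to the robot, and variables do not carry over. Pictures are saved under pics/ and viewed, at most 10 in all, crops included, and the job is handed in when it is done.

```bash
mkdir -p pics
cat > h.py <<'E'
import numpy as np,cv2,sys
from plant import manip
def grab(n):
    d=manip.get_image(n); return d
def pts(d):
    K,R,t=map(np.array,(d["K"],d["R"],d["t"])); z=d["depth"]; v,u=np.indices(z.shape)
    c=np.stack([(u-K[0,2])/K[0,0]*z,(v-K[1,2])/K[1,1]*z,z],-1)
    return (c-t)@R
def ray(d,u,v,z):
    K,R,t=map(np.array,(d["K"],d["R"],d["t"])); o=-R.T@t; r=R.T@np.linalg.inv(K)@np.array([u,v,1.])
    return o+r*(z-o[2])/r[2]
def save(n,im): cv2.imwrite(n,cv2.cvtColor(im,cv2.COLOR_RGB2BGR))
E
python3 - <<'E'
from h import *
for n in("scene","top"):
    d=grab(n); save(f"pics/{n}0.png",d["image"]); np.savez(f"{n}0.npz",**d)
    print(n,np.round(-np.array(d["R"]).T@d["t"],3))
s=manip.get_state(); print(s)
E
```

```text
scene [1.174 0.593 0.905]
top [ 0.346 -0.014  1.17 ]
{'time': 0.1, 'qpos': array([-1.24861812e+00,  4.80777303e-01,  1.59679362e+00, -2.88918083e-06,
        1.06510066e+00, -4.65898320e-02]), 'joint_velocities': array([ 9.71893704e-05, -6.11656151e-04, -9.33276594e-04,  1.26632077e-03,
       -1.92717763e-03, -1.60700586e-04]), 'joint_efforts': array([-4.53068224e-04, -9.52255082e+01, -4.31044257e+01, -1.77270022e-04,
        5.25025433e-03, -3.04546894e-06]), 'position': array([ 0.23421401, -0.60595042,  0.23073769]), 'eef_rot': array([ 9.83049100e-01,  1.83341691e-01, -7.53511439e-05, -5.34175105e-04]), 'wrist_force': array([-0.29704375, -0.1782994 , -0.97569984]), 'ft_torque': array([-0.0452351 , -0.0052428 ,  0.03479878]), 'grip_force': 0.0, 'width': 0.08521646410716238}
```

View pics/scene0.png

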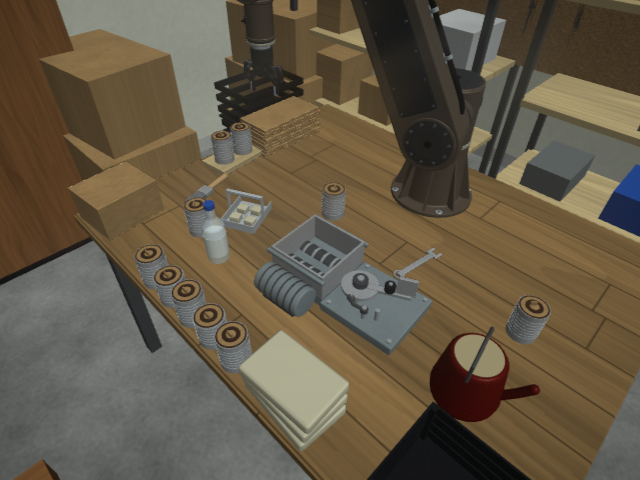

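View pics/top0.png

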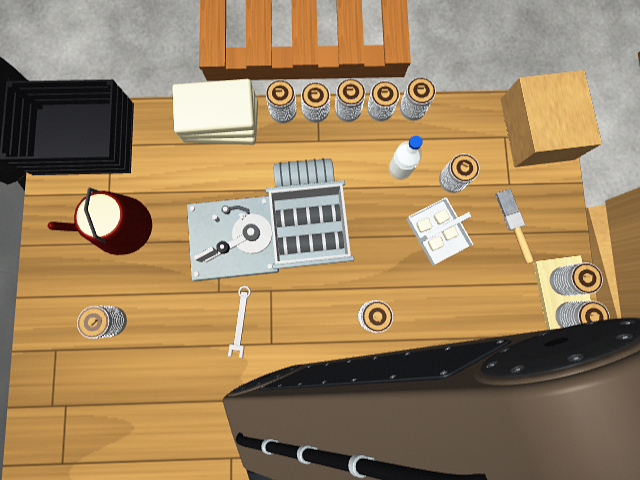

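Run:
```python
from h import *
t=np.load("top0.npz"); s=np.load("scene0.npz")
a=cv2.resize(t["image"][180:280,395:495],(400,400),interpolation=cv2.INTER_CUBIC)
b=cv2.resize(s["image"][170:250,200:290],(400,356),interpolation=cv2.INTER_CUBIC)
im=np.zeros((600,800,3),np.uint8); im[:400,:400]=a; im[:356,400:]=b
save("pics/crop1.png",im[:400])
P=pts(t)
for u,v in [(410,214),(434,199),(472,254),(432,262),(442,230),(268,186),(343,182),(351,260),(273,264),(191,205),(194,279),(252,232),(205,255),(223,246)]:
    print(u,v,np.round(np.median(P[v-1:v+2,u-1:u+2].reshape(-1,3),0),3))
```

```text
410 214 [ 0.6   -0.272  0.   ]
434 199 [ 0.639 -0.341  0.001]
472 254 [ 0.488 -0.432 -0.001]
432 262 [ 0.468 -0.32   0.017]
442 230 [ 0.54  -0.329  0.094]
268 186 [0.686 0.101 0.   ]
343 182 [ 0.661 -0.091  0.104]
351 260 [ 0.471 -0.106  0.099]
273 264 [0.464 0.085 0.103]
191 205 [0.631 0.299 0.031]
194 279 [0.439 0.29  0.031]
252 232 [0.546 0.135 0.08 ]
205 255 [0.49  0.245 0.098]
223 246 [0.513 0.205 0.085]
```

View pics/crop1.png

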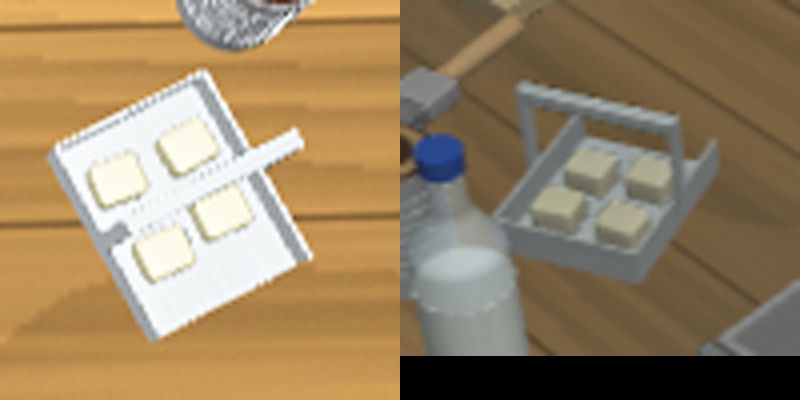

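Top view: the tray is at about (440,230) px. Its back wall faces away from the robot, and its open nose points at the robot and slightly right. The hopper is at (310,225) with its motor behind it, and the push plate is near (205,255). Next I measure from both views.

Run:
```python
from h import *
for n in("top0","scene0"):
    d=np.load(n+".npz"); P=pts(d); m0=d["depth"]>0
    print(n)
    def sel(x0,x1,y0,y1,z0,z1): 
        x,y,z=P[...,0],P[...,1],P[...,2]
        return P[m0&(x>x0)&(x<x1)&(y>y0)&(y<y1)&(z>z0)&(z<z1)]
    def rect(q): 
        r=cv2.minAreaRect((q[:,:2]*1000).astype(np.float32)); return len(q),np.round(r[0],1),np.round(r[1],1),round(r[2],1),np.round(np.percentile(q[:,2],[5,50,95]),4)
    print("bar",rect(sel(.44,.66,-.44,-.24,.087,.105)))
    q=sel(.44,.66,-.44,-.24,.087,.105)[:,:2]; print(q.mean(0),cv2.fitLine(q.astype(np.float32),cv2.DIST_HUBER,0,.001,.001).ravel())
    print("traywall",rect(sel(.44,.64,-.44,-.25,.02,.033)))
    print("chunks",rect(sel(.44,.64,-.44,-.25,.022,.028)))
    print("rim",rect(sel(.44,.70,-.13,.105,.102,.12)))
    print("deck",rect(sel(.40,.70,.105,.33,.025,.035)))
    print("plate",rect(sel(.43,.56,.15,.30,.095,.125)))
    print("platebody",rect(sel(.43,.56,.22,.30,.065,.125)))
```

```text
top0
bar (276, array([ 579.2, -363.6]), array([ 66.8, 183.7]), 54.6, array([0.091 , 0.0959, 0.1007]))
[ 0.56053364 -0.3478037 ] [ 0.4773664  -0.87870437  0.5414208  -0.3245848 ]
traywall (846, array([ 549.7, -342. ]), array([139.8, 120.8]), 26.1, array([0.0213, 0.0268, 0.0307]))
chunks (517, array([ 550.3, -342.3]), array([139. , 119.3]), 26.4, array([0.0229, 0.0259, 0.0278]))
rim (1351, array([560.9,  -4.7]), array([200.4, 193.9]), 4.6, array([0.1026, 0.108 , 0.1131]))
deck (4041, array([545.1, 200.7]), array([200.7, 207. ]), 4.6, array([0.027 , 0.0305, 0.0338]))
plate (123, array([494. , 245.6]), array([10.4, 50.2]), 26.5, array([0.0984, 0.1119, 0.1166]))
platebody (191, array([496.9, 240.6]), array([15.8, 61.2]), 36.8, array([0.0689, 0.1075, 0.116 ]))
scene0
bar (179, array([ 578.6, -365.9]), array([ 60.5, 185.9]), 51.6, array([0.0887, 0.0961, 0.1006]))
[ 0.55327424 -0.34350621] [ 0.4597948 -0.8880252  0.5566586 -0.354911 ]
traywall (533, array([ 548.7, -343.2]), array([144.4, 122.6]), 26.6, array([0.0211, 0.0273, 0.0312]))
chunks (263, array([ 549.2, -343.8]), array([142.2, 121.1]), 25.2, array([0.0224, 0.0261, 0.0278]))
rim (1099, array([559.9,  -5. ]), array([203. , 195.3]), 4.9, array([0.1028, 0.1081, 0.1131]))
deck (3291, array([543.7, 201.3]), array([202.8, 206.4]), 4.6, array([0.0278, 0.0309, 0.0336]))
plate (158, array([493.1, 245.8]), array([13. , 49.7]), 29.5, array([0.0969, 0.1091, 0.1154]))
platebody (340, array([496.6, 241. ]), array([18.1, 62.8]), 36.2, array([0.0683, 0.0935, 0.1143]))
```

```bash
python3 -m crank '{"targets":[[0.65,0.55,0,0.14,85],[0.65,0.55,0,0.14,85],[0.65,0.55,0,0.14,85],[0.65,0.55,0,0.14,85],[0.65,0.55,0,0.14,85],[0.65,0.55,0,0.14,85],[0.65,0.55,0,0.14,85],[0.65,0.55,0,0.14,85],[0.65,0.55,0,0.14,85],[0.65,0.55,0,0.14,85]]}'
python3 -m crank '{"targets":[[0.65,0.55,0,0.14,85],[0.65,0.55,0,0.12,85],[0,0,0,0,85],[0,0,0,0,85]]}'
cat >> h.py <<'E'
from scipy.spatial.transform import Rotation as Ro
def tool():
    s=manip.get_state(); y=Ro.from_quat(s["eef_rot"]).as_matrix()[:,1]; z=Ro.from_quat(s["eef_rot"]).as_matrix()[:,2]
    print("t",s["time"],"p",np.round(s["position"],4),"yaw_y",round(np.degrees(np.arctan2(y[1],y[0])),2),"z",np.round(z,3),"F",np.round(s["wrist_force"],1),"w",round(s["width"]*1e3,1),"g",round(s["grip_force"],1)); return s
E
python3 - <<'E'
from h import *
tool()
d=grab("wrist"); P=pts(d); save("pics/w1.png",d["image"]); np.savez("w1.npz",**d)
m=(d["depth"]>0)&(np.hypot(P[...,0]-.549,P[...,1]+.343)<.075)&(P[...,2]>.085)&(P[...,2]<.105)
q=P[m]; r=cv2.minAreaRect((q[:,:2]*1000).astype(np.float32)); print(len(q),r,np.percentile(q[:,2],[5,50,95]))
E
```

```text
time: 1.1
position: [0.4952, -0.3851, 0.231]
eef_rot: [0.632, 0.775, -0.0, -0.0]
wrist_force: [0.3, -0.9, 0.0]
width: 0.085
grip_force: 0.0
time: 1.5
position: [0.5465, -0.3416, 0.2309]
eef_rot: [0.528, 0.849, -0.0, -0.0]
wrist_force: [-0.4, 0.9, 0.8]
width: 0.085
grip_force: 0.0
t 1.5 p [ 0.5465 -0.3416  0.2309] yaw_y 26.27 z [-0.001  0.    -1.   ] F [-0.4  0.9  0.8] w 85.0 g 0.0
1914 ((549.6441040039062, -345.4877014160156), (11.546350479125977, 122.0850830078125), 26.03336524963379) [0.09491502 0.09631594 0.09746061]
```

View pics/w1.png

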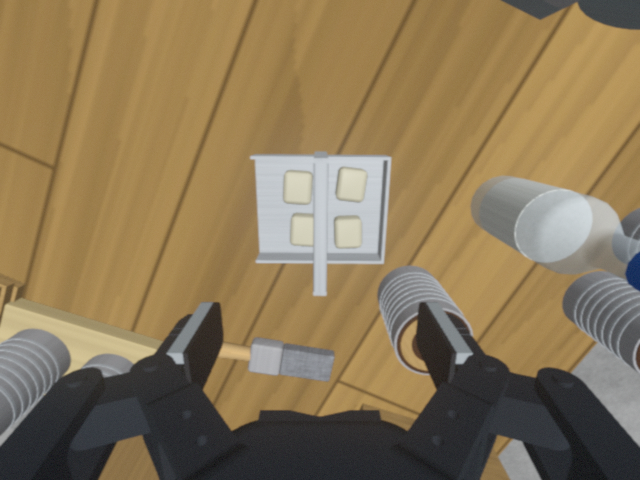

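Wrist view: the bar runs from (320,155) to (320,293) px and sits centred under the gripper, with the open nose to the left. Its top is measured at 96 mm and it is 122 mm long, which matches the text. I'll go down and grip.

```bash
python3 -m crank '{"targets":[[0.08,-0.1,-0.9,0,85],[0,0,-0.9,0,85],[0,0,-0.8,0,85],[0,0,-0.7,0,85],[0,0,-0.5,0,85],[0,0,-0.2,0,85],[0,0,0,0,85],[0,0,0,0,0],[0,0,0,0,0],[0,0,0,0,0]]}'
python3 -m crank '{"targets":[[0,0,0,0,0],[0,0,0,0,0],[0,0,0,0,0],[0,0,0,0,0],[0,0,0,0,0]]}'
python3 -c "
from h import *
tool()"
```

```text
time: 2.55
position: [0.55, -0.3467, 0.0724]
eef_rot: [0.528, 0.849, -0.0, 0.001]
wrist_force: [0.2, 0.1, 0.6]
width: 0.0436
grip_force: 0.0
time: 3.05
position: [0.5497, -0.3464, 0.0718]
eef_rot: [0.528, 0.849, -0.0, 0.0]
wrist_force: [-1.9, 0.5, 6.6]
width: 0.0109
grip_force: 58.7
t 3.05 p [ 0.5497 -0.3464  0.0718] yaw_y 26.24 z [ 0. -0. -1.] F [-1.9  0.5  6.6] w 10.9 g 58.7
```

```bash
python3 -m crank '{"targets":[[0,0,0.2,0,0],[0,0,0.4,0,0],[0,0,0.6,0,0],[0,0,0.7,0,0],[0,0,0.7,0,0],[0,0,0.5,0,0],[0,0,0.3,0,0],[0,0,0,0,0]]}'
python3 -c "
from h import *
tool()"
python3 -m crank '{"targets":[[0.05,0.2,0,-0.03,0],[0.05,0.4,0,-0.03,0],[0.05,0.6,0,-0.03,0],[0.05,0.8,0,-0.03,0],[0.05,0.8,0,-0.03,0],[0.05,0.8,0,-0.03,0],[0.05,0.8,0,-0.03,0],[0.05,0.8,0,-0.03,0],[0.05,0.8,0,-0.03,0],[0.05,0.8,0,-0.03,0]]}'
python3 -m crank '{"targets":[[0.05,0.7,0,-0.03,0],[0.05,0.5,0,-0.03,0],[0.05,0.3,0,-0.017,0],[0.05,0.1,0,0,0],[0,0,0,0,0],[0,0,0,0,0]]}'
python3 - <<'E'
from h import *
tool(); im=np.zeros((480,640*2,3),np.uint8)
a=grab("top"); b=grab("scene"); np.savez("top1.npz",**a); np.savez("scene1.npz",**b)
im=np.hstack([cv2.resize(a["image"][130:310,180:420],(400,300)),cv2.resize(b["image"][150:360,220:440],(400,382))[:300]])
save("pics/s1.png",im)
P=pts(a);x,y,z=P[...,0],P[...,1],P[...,2]
for lo,hi,n in((.225,.245,"bar"),(.135,.172,"tray")):
    q=P[(a["depth"]>0)&(x>.46)&(x<.72)&(y>-.12)&(y<.12)&(z>lo)&(z<hi)]; print(n,len(q),cv2.minAreaRect((q[:,:2]*1000).astype(np.float32)),np.percentile(q[:,2],[5,50,95]))
E
```

```text
time: 3.85
position: [0.5503, -0.3468, 0.2096]
eef_rot: [0.528, 0.849, -0.0, 0.002]
wrist_force: [0.3, 0.5, -2.9]
width: 0.0106
grip_force: 58.7
t 3.85 p [ 0.5503 -0.3468  0.2096] yaw_y 26.25 z [ 0.003 -0.002 -1.   ] F [ 0.3  0.5 -2.9] w 10.6 g 58.7
time: 4.85
position: [0.5688, -0.0729, 0.2062]
eef_rot: [0.65, 0.76, -0.0, -0.001]
wrist_force: [-0.2, 0.1, -3.4]
width: 0.0109
grip_force: 58.7
time: 5.45
position: [0.5773, -0.0108, 0.2069]
eef_rot: [0.678, 0.735, -0.0, -0.0]
wrist_force: [-0.2, -0.5, -2.8]
width: 0.0108
grip_force: 58.7
t 5.45 p [ 0.5773 -0.0108  0.2069] yaw_y 4.66 z [-0.001 -0.    -1.   ] F [-0.2 -0.5 -2.8] w 10.8 g 58.7
bar 132 ((577.4535522460938, -8.429443359375), (13.213619232177734, 121.78236389160156), 5.044859409332275) [0.22739024 0.2313989  0.2341816 ]
tray 120 ((607.5601806640625, -5.929534912109375), (122.75651550292969, 37.79979705810547), 81.74729919433594) [0.13671128 0.14236694 0.1655567 ]
```

View pics/s1.png

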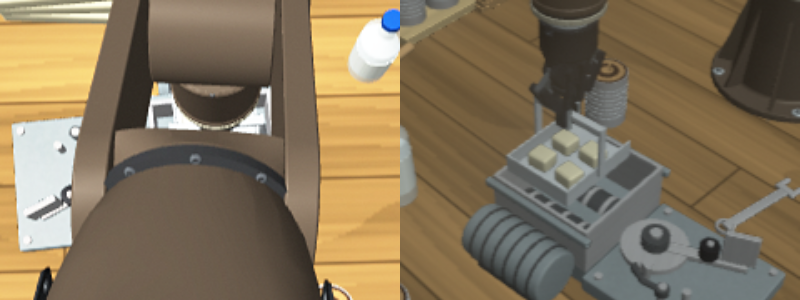

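```bash
python3 -m crank '{"targets":[[0,0,-0.3,0,0],[0,0,-0.3,0,0],[0,0,-0.1,0,0],[0,0,-0.1,0,0],[0,0,0,0,0]]}'
python3 -m crank '{"targets":[[0,0,-0.1,0,0],[0,0,-0.1,0,0],[0,0,0,0,0]]}'
python3 - <<'E'
from h import *
tool(); b=grab("scene"); np.savez("scene2.npz",**b)
P=pts(b);x,y,z=P[...,0],P[...,1],P[...,2]
c=np.array([.5605,-.005]); a=np.radians(4.65); mx=(x-c[0])*np.cos(a)+(y-c[1])*np.sin(a); my=-(x-c[0])*np.sin(a)+(y-c[1])*np.cos(a)
# top edge of tray's left side wall
m=(b["depth"]>0)&(abs(my-53)<1e9)&(my>.045)&(my<.062)&(z>.112)&(z<.24)&(mx>-.09)&(mx<.11)
for lo in np.arange(-.09,.11,.01):
    s=m&(mx>=lo)&(mx<lo+.01)
    if s.sum()>2: print(round(lo,2),s.sum(),np.round(z[s].min(),4),np.round(z[s].max(),4))
E
```

```text
time: 6.05
position: [0.576, -0.0106, 0.175]
eef_rot: [0.678, 0.735, -0.001, -0.001]
wrist_force: [-12.5, -0.9, 23.2]
width: 0.0112
grip_force: 68.9
time: 6.35
position: [0.5736, -0.0106, 0.1672]
eef_rot: [0.678, 0.735, -0.002, -0.002]
wrist_force: [-28.9, -2.9, 38.9]
width: 0.0108
grip_force: 91.5
t 6.35 p [ 0.5736 -0.0106  0.1672] yaw_y 4.65 z [-0.007 -0.    -1.   ] F [-28.9  -2.9  38.9] w 10.8 g 91.5
-0.09 4 0.1125 0.113
-0.04 3 0.1124 0.117
-0.03 6 0.1135 0.118
-0.02 7 0.1131 0.1202
-0.01 6 0.1124 0.1217
-0.0 20 0.1141 0.1935
0.01 58 0.113 0.1966
0.02 49 0.1136 0.1877
0.03 22 0.1134 0.1303
0.04 17 0.1133 0.1333
0.05 16 0.1149 0.1346
0.06 21 0.1131 0.1363
0.07 20 0.1136 0.139
0.08 25 0.1125 0.1415
0.09 34 0.1124 0.144
```

```bash
cat > tilt.py <<'E'
from h import *
tool(); b=grab("scene"); np.savez("last.npz",**b)
P=pts(b);x,y,z=P[...,0],P[...,1],P[...,2]
c=np.array([.5605,-.005]); a=np.radians(4.65); mx=(x-c[0])*np.cos(a)+(y-c[1])*np.sin(a); my=-(x-c[0])*np.sin(a)+(y-c[1])*np.cos(a)
m=(b["depth"]>0)&(my>.045)&(my<.062)&(z>.113)&(z<.24)&(mx>-.09)&(mx<.12)
E=[]
for lo in np.arange(-.09,.12,.01):
    s=m&(mx>=lo)&(mx<lo+.01)
    if s.sum()>4: E.append((lo+.005,np.percentile(z[s],97)))
E=np.array(E); print(np.round(E,3).tolist())
E
python3 -m crank '{"targets":[[-0.08,0,-0.08,0,0],[-0.08,0,-0.1,0,0],[-0.08,0,-0.1,0,0],[0,0,0,0,0]]}'
python3 tilt.py
```

```text
time: 6.8
position: [0.5634, -0.011, 0.1556]
eef_rot: [0.678, 0.735, -0.003, -0.003]
wrist_force: [-29.5, -8.1, 33.5]
width: 0.0109
grip_force: 114.7
t 6.8 p [ 0.5634 -0.011   0.1556] yaw_y 4.66 z [-0.008 -0.001 -1.   ] F [-29.5  -8.1  33.5] w 10.9 g 114.7
[[-0.005, 0.183], [0.005, 0.185], [0.015, 0.177], [0.025, 0.136], [0.035, 0.125], [0.045, 0.127], [0.055, 0.131], [0.065, 0.135], [0.075, 0.138], [0.085, 0.143], [0.095, 0.14]]
```

```bash
python3 -m crank '{"targets":[[0,0,-0.08,0,0],[0,0,-0.08,0,0],[0.03,0,-0.08,0,0],[0,0,0,0,0]]}'
python3 tilt.py
```

```text
time: 7.25
position: [0.5576, -0.011, 0.1445]
eef_rot: [0.678, 0.735, -0.007, -0.008]
wrist_force: [-62.8, -12.0, 49.0]
width: 0.011
grip_force: 136.2
t 7.25 p [ 0.5576 -0.011   0.1445] yaw_y 4.67 z [-0.021 -0.    -1.   ] F [-62.8 -12.   49. ] w 11.0 g 136.2
[[-0.005, 0.174], [0.005, 0.174], [0.015, 0.152], [0.025, 0.136], [0.035, 0.118], [0.045, 0.123], [0.055, 0.128], [0.065, 0.134], [0.075, 0.14], [0.085, 0.146], [0.095, 0.136]]
```

```bash
python3 -m crank '{"targets":[[-0.1,0,0.2,0,0],[0,0,0.2,0,0],[0.1,0,0.25,0,0],[0.2,0,0.25,0,0],[0.2,0,0,0,0],[0,0,0,0,0]]}'
python3 tilt.py
python3 -c "
from h import *
b=np.load('last.npz')['image']; save('pics/s2.png',cv2.resize(b[150:300,230:430],(800,600),interpolation=cv2.INTER_CUBIC))"
```

```text
time: 7.9
position: [0.587, -0.0103, 0.1827]
eef_rot: [0.678, 0.735, 0.001, 0.001]
wrist_force: [1.2, 1.0, -3.0]
width: 0.0111
grip_force: 107.8
t 7.9 p [ 0.587  -0.0103  0.1827] yaw_y 4.65 z [ 0.002 -0.    -1.   ] F [ 1.2  1.  -3. ] w 11.1 g 107.8
[[-0.015, 0.126], [-0.005, 0.13], [0.005, 0.133], [0.015, 0.202], [0.025, 0.212], [0.035, 0.209], [0.045, 0.181], [0.055, 0.151], [0.065, 0.153], [0.075, 0.156], [0.085, 0.161], [0.095, 0.162], [0.105, 0.166], [0.115, 0.169]]
```

View pics/s2.png

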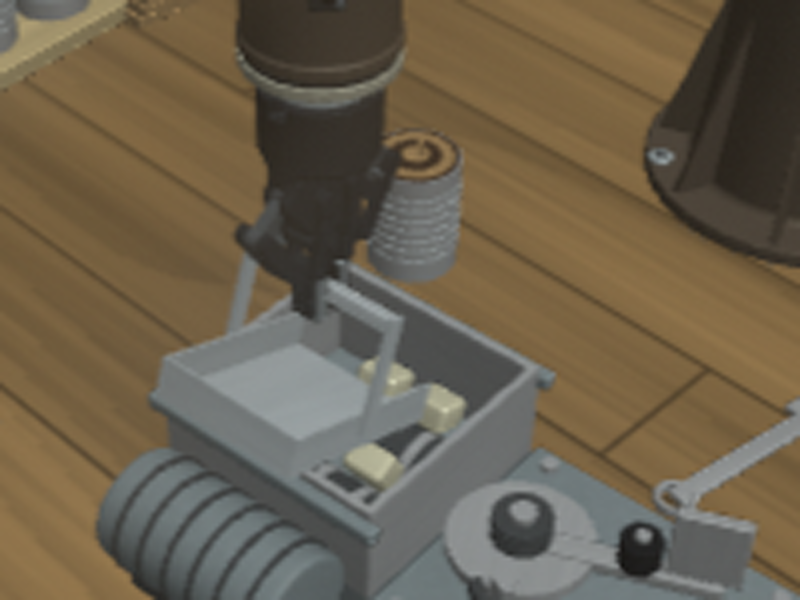

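Three chunks are visible in the hopper at (375,465), (440,410) and (388,378) px. The tray floor looks empty, and it still leans about 17°. I'll lift straight up and look for the fourth chunk.

```bash
python3 -m crank '{"targets":[[0,0,0.5,0,0],[-0.2,0,0.8,0,0],[-0.2,0,0.9,0,0],[-0.2,0,0.5,0,0],[0,0,0,0,0]]}' | tail -0
python3 - <<'E'
from h import *
tool(); b=grab("scene"); w=grab("wrist")
save("pics/s3.png",np.hstack([cv2.resize(b["image"][110:290,230:430],(400,360)),cv2.resize(w["image"],(400,300),interpolation=cv2.INTER_AREA).copy() if 0 else cv2.copyMakeBorder(cv2.resize(w["image"],(400,300)),0,60,0,0,cv2.BORDER_CONSTANT)]))
E
```

```text
t 8.45 p [ 0.5615 -0.0103  0.2928] yaw_y 4.64 z [ 0.003 -0.    -1.   ] F [ 0.6  0.7 -3. ] w 11.0 g 107.9Exception ignored on flushing sys.stdout:
BrokenPipeError: [Errno 32] Broken pipe
```

View pics/s3.png

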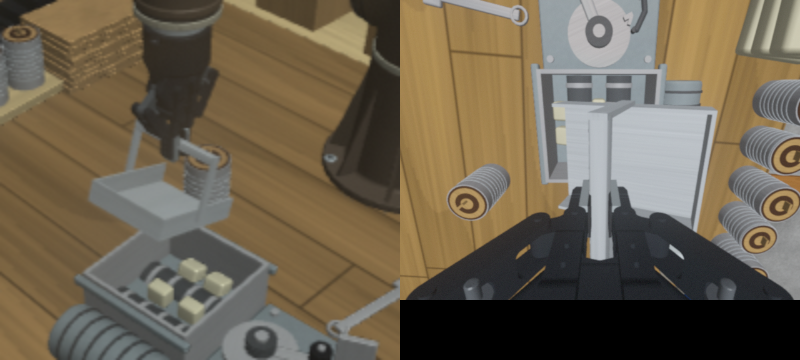

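All four chunks now sit in the hopper, at (193,268), (220,283), (160,292) and (192,311) px in the left half, and the tray is empty. I'll take the tray back to its old place and set it down nose first, drawing it backwards so that it levels.

```bash
python3 -m crank '{"targets":[[-0.1,-0.4,0,0.03,0],[-0.1,-0.8,0,0.04,0],[-0.1,-0.9,0,0.04,0],[-0.1,-0.9,0,0.04,0],[-0.1,-0.9,0,0.04,0],[-0.1,-0.9,0,0.04,0],[-0.1,-0.9,0,0.04,0],[-0.1,-0.9,0,0.04,0],[-0.1,-0.9,0,0.04,0],[-0.1,-0.8,0,0.027,0]]}'
python3 -m crank '{"targets":[[0,-0.45,0,0,0],[0,0,-0.5,0,0],[0,0,-0.8,0,0],[0,0,-0.9,0,0],[0,0,-0.9,0,0],[0,0,-0.9,0,0],[0,0,-0.6,0,0],[0,0,-0.2,0,0],[0,0,0,0,0]]}'
python3 -m crank '{"targets":[[0.09,0.044,-0.1,0,0],[0.09,0.044,-0.1,0,0],[0.09,0.044,-0.1,0,0],[0.09,0.044,-0.1,0,0],[0.09,0.044,-0.1,0,0],[0,0,0,0,0]]}'
python3 -c "
from h import *
tool()"
```

```text
time: 9.55
position: [0.5203, -0.3438, 0.2881]
eef_rot: [0.528, 0.849, 0.0, -0.001]
wrist_force: [0.7, 0.6, -2.5]
width: 0.011
grip_force: 107.6
time: 10.45
position: [0.5205, -0.3594, 0.0967]
eef_rot: [0.528, 0.849, 0.0, -0.002]
wrist_force: [-0.2, 0.2, -2.3]
width: 0.0108
grip_force: 107.5
time: 11.05
position: [0.5399, -0.3512, 0.0784]
eef_rot: [0.528, 0.849, 0.0, 0.0]
wrist_force: [-0.4, -0.7, -3.2]
width: 0.011
grip_force: 76.7
t 11.05 p [ 0.5399 -0.3512  0.0784] yaw_y 26.27 z [ 0. -0. -1.] F [-0.4 -0.7 -3.2] w 11.0 g 76.7
```

```bash
python3 -m crank '{"targets":[[0.09,0.044,-0.06,0,0],[0.06,0.03,-0.06,0,0],[0.03,0.015,-0.04,0,0],[0,0,0,0,0]]}'
python3 - <<'E'
from h import *
s=tool(); b=grab("scene"); P=pts(b);x,y,z=P[...,0],P[...,1],P[...,2]
p=s["position"]; a=np.radians(26.25); tx=(x-p[0])*np.cos(a)+(y-p[1])*np.sin(a); ty=-(x-p[0])*np.sin(a)+(y-p[1])*np.cos(a)
for lo in range(-80,80,15):
    m=(abs(ty-.055)<.008)&(tx*1e3>lo)&(tx*1e3<lo+15)&(z>.015)&(z<.08)
    if m.sum()>3: print(lo,m.sum(),np.round(np.percentile(z[m],[10,90]),4))
E
```

```text
time: 11.45
position: [0.5466, -0.3478, 0.0719]
eef_rot: [0.528, 0.849, 0.0, 0.0]
wrist_force: [0.9, 1.0, 1.7]
width: 0.011
grip_force: 69.9
t 11.45 p [ 0.5466 -0.3478  0.0719] yaw_y 26.25 z [ 0.  0. -1.] F [0.9 1.  1.7] w 11.0 g 69.9
-65 9 [0.0166 0.0299]
-50 12 [0.0184 0.0334]
-35 9 [0.0188 0.0298]
-20 8 [0.0194 0.0333]
-5 29 [0.0245 0.0744]
10 19 [0.019  0.0363]
25 14 [0.0187 0.0366]
40 16 [0.0197 0.0371]
55 16 [0.0185 0.0385]
70 28 [0.0164 0.0371]
```

```bash
python3 -m crank '{"targets":[[0,0,-0.02,0,0],[0,0,0,0,14],[0,0,0,0,20],[0,0,0,0,50],[0,0,0,0,85],[0,0,0,0,85],[0,0,0,0,85],[0,0,0.3,0,85],[0,0,0.6,0,85],[0,0,0.8,0,85]]}'
python3 -m crank '{"targets":[[0,0,0.9,0,85],[0,0,0.9,0,0],[0,0,0.6,0,0],[0,0,0,0,0],[0,0,0,0,0]]}'
python3 - <<'E'
from h import *
s=tool(); b=grab("scene"); t=grab("top"); np.savez("top3.npz",**t)
for d in(b,t):
    P=pts(d);x,y,z=P[...,0],P[...,1],P[...,2]
    k=(d["depth"]>0)&(np.hypot(x-.549,y+.346)<.075)
    for lo,hi in((.085,.105),(.02,.04)):
        q=P[k&(z>lo)&(z<hi)]
        if len(q)>5: print(lo,len(q),cv2.minAreaRect((q[:,:2]*1000).astype(np.float32)),np.percentile(q[:,2],[5,50,95]))
    k=(d["depth"]>0)&(x>.42)&(x<.56)&(y>.15)&(y<.33)&(z>.098)&(z<.12); q=P[k]
    if len(q)>5: print("plate",len(q),cv2.minAreaRect((q[:,:2]*1000).astype(np.float32)),q.mean(0))
    # pivot disc: highest hub
    k=(d["depth"]>0)&(x>.48)&(x<.62)&(y>.09)&(y<.19)&(z>.062)&(z<.12); q=P[k]
    if len(q)>5: print("hub",len(q),np.median(q,0),q[:,2].max())
im=np.hstack([cv2.resize(b["image"][170:350,200:460],(433,300)),cv2.resize(t["image"][170:300,180:350],(366,300))[:, :366]]); save("pics/s4.png",im)
E
```

```text
time: 12.5
position: [0.5456, -0.3474, 0.1397]
eef_rot: [0.528, 0.849, 0.0, -0.001]
wrist_force: [1.1, 0.2, 0.4]
width: 0.085
grip_force: 0.0
time: 13.0
position: [0.5465, -0.348, 0.2364]
eef_rot: [0.528, 0.849, -0.0, 0.001]
wrist_force: [-0.1, 0.1, -0.2]
width: 0.0277
grip_force: 0.0
t 13.0 p [ 0.5465 -0.348   0.2364] yaw_y 26.24 z [ 0.001 -0.001 -1.   ] F [-0.1  0.1 -0.2] w 27.7 g 0.0
0.085 181 ((545.3710327148438, -344.8939514160156), (18.553447723388672, 123.46621704101562), 26.415849685668945) [0.08737964 0.09570291 0.09984896]
0.02 172 ((557.6122436523438, -340.26837158203125), (118.2283935546875, 125.56156158447266), 24.92373275756836) [0.02098262 0.02733568 0.0341979 ]
plate 147 ((493.69378662109375, 246.08053588867188), (11.86729907989502, 49.837982177734375), 26.622819900512695) [0.49536567 0.24643875 0.10861106]
hub 283 [0.55804188 0.14763495 0.07448342] 0.10016722957524692
0.085 210 ((544.2603759765625, -338.2737121582031), (11.937215805053711, 108.46305847167969), 26.2847843170166) [0.09269638 0.09602705 0.09951036]
0.02 148 ((565.7427368164062, -328.25860595703125), (98.08715057373047, 138.86300659179688), 45.800662994384766) [0.02153437 0.02714673 0.03243241]
plate 116 ((493.8086242675781, 245.5614013671875), (10.35174560546875, 49.8635139465332), 26.908788681030273) [0.49334953 0.24451646 0.11125643]
hub 327 [0.55454415 0.14547147 0.07493785] 0.08420504358818873
```

View pics/s4.png

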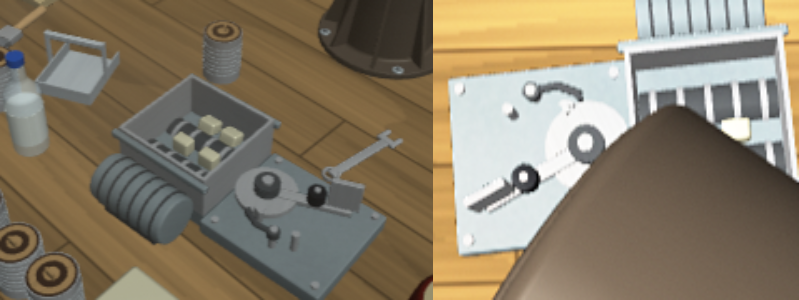

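The tray stands level on the bench, with the bar top at 96 mm and upright. The plate centre is measured at (0.494, 0.246) with a push direction of about 27°, and the pivot comes out at (0.549, 0.139). I'll move to just in front of the plate.

```bash
python3 -m crank '{"targets":[[-0.14,0.5,0,0.1,0],[-0.14,0.9,0,0.1,0],[-0.14,0.9,0,0.1,0],[-0.14,0.9,0,0.1,0],[-0.14,0.9,0,0.1,0],[-0.14,0.9,0,0.1,0],[-0.14,0.9,0,0.1,0],[-0.14,0.9,0,0.1,0],[-0.14,0.9,0,0.1,0],[-0.14,0.9,0,0.1,0]]}'
python3 -m crank '{"targets":[[-0.14,0.9,0,0.1,0],[-0.14,0.9,0,0.1,0],[-0.14,0.9,0,0.1,0],[-0.14,0.9,0,0.1,0],[-0.14,0.9,0,0.1,0],[-0.14,0.9,0,0.09,0],[0,0.4,0,0,0],[0,0,0,0,0]]}'
python3 -c "
from h import *
tool()"
```

```text
time: 14.1
position: [0.4893, -0.0025, 0.2344]
eef_rot: [0.054, 0.999, 0.0, -0.001]
wrist_force: [1.3, 0.5, 0.1]
width: 0.0
grip_force: 0.0
time: 14.9
position: [0.4563, 0.2295, 0.2345]
eef_rot: [-0.237, 0.972, -0.0, -0.001]
wrist_force: [-0.1, 0.4, 0.5]
width: 0.0005
grip_force: 0.0
t 14.9 p [0.4563 0.2295 0.2345] yaw_y 117.4 z [-0.001 -0.    -1.   ] F [-0.1  0.4  0.5] w 0.5 g 0.0
```

```bash
python3 -m crank '{"targets":[[0,0,-0.5,0,0],[0,0,-0.9,0,0],[0,0,-0.9,0,0],[0,0,-0.8,0,0],[0,0,-0.4,0,0],[0,0,-0.17,0,0],[0,0,0,0,0],[0.25,0.1,0,0,0],[0.25,0.1,0,0,0],[0,0,0,0,0]]}'
python3 -m crank '{"targets":[[0.1,0.04,0,0,0],[0.16,0.09,0,-0.06,0],[0.16,0.09,0,-0.06,0],[0.16,0.08,0,-0.06,0],[0.16,0.07,0,-0.06,0],[0,0,0,0,0]]}'
```

```text
time: 15.9
position: [0.4787, 0.2368, 0.0894]
eef_rot: [-0.236, 0.972, 0.0, 0.001]
wrist_force: [-1.1, -0.0, 0.4]
width: -0.0001
grip_force: 0.0
time: 16.5
position: [0.5056, 0.2507, 0.0885]
eef_rot: [-0.117, 0.993, -0.0, -0.001]
wrist_force: [-8.3, -3.4, 7.4]
width: 0.0002
grip_force: 4.4
```

```bash
python3 -m crank '{"targets":[[0.15,0.06,0,-0.05,0],[0.15,0.05,0,-0.05,0],[0.15,0.04,0,-0.05,0],[0.15,0.03,0,-0.05,0],[0.15,0.02,0,-0.05,0],[0,0,0,0,0]]}'
python3 -m crank '{"targets":[[0.15,0.01,0,-0.05,0],[0.15,0,0,-0.05,0],[0.15,0,0,-0.05,0],[0.1,0,0,-0.04,0],[0,0,0,0,0]]}'
python3 -m crank '{"targets":[[0.1,0,0,-0.03,0],[0.05,0,0,-0.03,0],[0,0,0,0,0],[0,0,0,0,0]]}'
```

```text
time: 17.1
position: [0.5352, 0.2582, 0.0883]
eef_rot: [0.007, 1.0, -0.001, -0.001]
wrist_force: [-8.3, -5.3, 4.8]
width: 0.0001
grip_force: 3.9
time: 17.6
position: [0.5565, 0.2588, 0.0882]
eef_rot: [0.102, 0.995, -0.001, -0.002]
wrist_force: [-13.3, -0.7, 6.1]
width: -0.0
grip_force: 6.3
time: 18.0
position: [0.5618, 0.2586, 0.0882]
eef_rot: [0.131, 0.991, -0.001, -0.002]
wrist_force: [-13.9, -2.7, 6.2]
width: 0.0001
grip_force: 6.3
```

```bash
python3 -m crank '{"targets":[[0.06,-0.01,0,-0.01,0],[0.05,-0.01,0,-0.01,0],[0,0,0,0,0],[0,0,0,0,0]]}'
python3 - <<'E'
from h import *
tool(); b=grab("scene")
P=pts(b);x,y,z=P[...,0],P[...,1],P[...,2]
k=(b["depth"]>0)&(x>.54)&(x<.64)&(y>.2)&(y<.31)&(z>.095)&(z<.118); q=P[k]; 
r=cv2.minAreaRect((q[:,:2]*1000).astype(np.float32)); print(len(q),r)
k=(b["depth"]>0)&(x>.5)&(x<.66)&(y>.17)&(y<.31)&(z>.062)&(z<.112); q=P[k]; 
save("pics/s5.png",cv2.resize(b["image"][220:370,300:460],(640,600),interpolation=cv2.INTER_CUBIC))
E
```

```text
time: 18.4
position: [0.5652, 0.2581, 0.0882]
eef_rot: [0.141, 0.99, -0.001, -0.003]
wrist_force: [-20.3, 1.3, 9.8]
width: -0.0002
grip_force: 9.7
t 18.4 p [0.5652 0.2581 0.0882] yaw_y 73.8 z [-0.006 -0.002 -1.   ] F [-20.3   1.3   9.8] w -0.2 g 9.7
185 ((579.65283203125, 254.70553588867188), (30.220565795898438, 47.21143341064453), 7.2413859367370605)
```

View pics/s5.png

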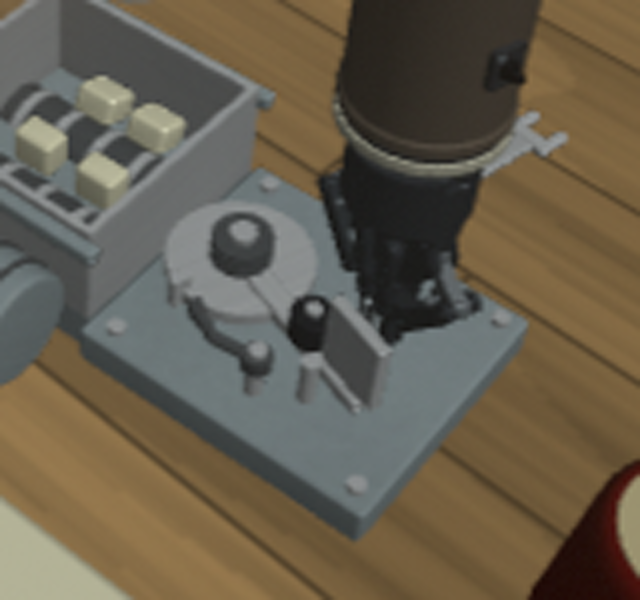

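The arm bar now meets the stop post near (308,375) px, the pawl is behind the disc tooth, and the push force has jumped to 20 N. One small extra push will show whether it is really on the stop.

```bash
python3 -m crank '{"targets":[[0.04,-0.01,0,0,0],[0,0,0,0,0],[0,0,0,0,0],[0,0,0,0,0]]}'; python3 -m crank '{"targets":[[0,0,0,0,0],[0,0,0,0,0],[0,0,0,0,0],[0,0,0,0,0],[0,0,0,0,0]]}'
```

```text
time: 18.85
position: [0.5653, 0.2581, 0.0881]
eef_rot: [0.141, 0.99, -0.001, -0.004]
wrist_force: [-29.0, 5.4, 15.7]
width: 0.0001
grip_force: 14.8
time: 19.35
position: [0.5653, 0.258, 0.0881]
eef_rot: [0.141, 0.99, -0.001, -0.004]
wrist_force: [-29.2, 4.9, 16.1]
width: 0.0001
grip_force: 14.8
```

```bash
python3 -c "
from plant import manip
print(manip.hand_in())"
```

```text
the job is handed in; nothing more can be done
None
```

The job is handed in: all four wax chunks are in the hopper, the empty tray stands upright on the bench, and the tensioner arm is held on its stop with about 29 N; no verdict was returned.

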